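# Sort left- and right-hand shelf brackets into dust-flap bins

### The arm

A 6-joint arm with a two-finger parallel gripper is mounted at the origin on the work surface. World frame = base frame: x ahead of the robot, y to its left, z up, the work surface at z = 0. Lengths are in mm, angles in degrees, forces in N, time in s.
With the tool pointing down it reaches from about 350 to 850 mm from the base axis. Payload 8.1 kg.
Tool frame: the origin (TCP) lies midway between the tips of the shut fingers; the grasp point (between the pads) lies 19 mm behind it; z points along the fingers, y is the direction in which the jaws open and shut (so a half turn about z gives the same grasp; the last joint's range is limited). The gripper opens to 85 mm and grips with 20 to 120 N. Pads are 22 mm wide; open, the fingers measure 114 mm over their backs; the gripper's body (76 mm by 85 mm) begins 54 mm behind the grasp point. The pads swing forward as they close: fully open they stand 13 mm farther back than shut.
Start: joints at [61.455, 7.471, 85.268, -0, 87.261, -4.893], TCP at [240.685, 549.614, 231.292] pointing down, gripper open.
Joint ranges: [-169.43, 169.43], [-51.17, 129.36], [1.28, 143.12], [-76.62, 256.62], [0, 156.53], [-152.29, 152.29]. Speed limits (degrees/s): [136.94, 136.94, 159.86, 180, 180, 180].

### API

Orientations are given as [roll, pitch, yaw] about the fixed x, y, z axes, in that order (R = Rz(yaw) Ry(pitch) Rx(roll)).
In Python, from bench import r gives the robot as it stands.
- The arm moves only by the tool carry_out, never from a script. Its argument "increments" is a list of rows, each a list of 3 entries, a list of its own where there are three numbers: the shift along the tool's x, y, z in m, then the turn, a rotation vector about the tool's x, y, z in rad, then the closure, from 0 (fully open) to 1 (shut). A call has 1 to 12 rows; each row shifts and turns the pose as measured when the row begins, along the tool's axes as they then stand; what a row does not reach is not made up. A row lasts 1/10 s, in which the tool goes at most 50 mm and 8.59 degrees, less where a joint would pass 70% of its speed; a pose out of reach is approached as far as the arm can. A call with a gripper value outside its range is refused whole. The fingers move at their own pace and stop on an object; "newtons" is the grip in N (left out, the last holds). Time passes only in rows, so rows that do not move let the fingers close. It gives the time, the measured TCP pose, the force and the opening at its end, in the units of the state.
- r.sense(): the state, without advancing time (a new reading comes with each control period).
- r.snapshot(name): name is "scene" or "top"; returns a dict with "image" (384x512x3 uint8, blue, green, red), "vertical_fov" (degrees; the focal length in pixels is half the picture's height over the tangent of half this angle, whatever the lens; pixels are square), "cx", "cy" (the principal point, pixels), "rvec" (rotation vector, rad) and "tvec" (3), from world to camera coordinates, as OpenCV has them. Camera axes: x right, y down, z forward; pixel columns grow to the right and rows downward; lengths in mm; the calibration is good to about 2 mm. A picture is of the moment at which its call begins. There is no depth.
- r.hand_in(): hands the job in, once; it reports no verdict.
The state is a dict: "time": time; "joint_pos": joint angles; "qd": joint speeds; "joint_efforts": joint torques, N m; "tool_pos": TCP position; "tcp_rot": TCP orientation; "ft_force": force on the tool from outside, world axes, zero at the start; "wrist_torque": the same for the moment, N m; "finger_gap": finger opening in mm.
Only numpy, scipy, OpenCV 4.12 (cv2) and the standard library are available. Lean on these libraries where they do the work, as an engineer would, in place of code of your own. Each camera call takes 0.05 s, during which the arm holds its last target.

### The job

The lower reagent shelf has been taken off its rods: put its three aluminium end brackets away, the left-hand ones in the bin on the robot's left and the right-hand ones in the bin on the robot's right. As they lie, look from above with the rod collar pointing away from you: a left-hand bracket has its flat ledge on the right of the upright bar, a right-hand bracket has it on the left. Hand each one in through the bin's dust flap and let go inside, not on or above the flap, leave both flaps shut, and do not shift the other things on the bench.

Things in the scene. Friction and masses are not known exactly. Their poses are not given: they have to be found in the camera images.
- left_a_mid (a point): left-hand bracket, cast aluminium, 220 g: middle of its upright bar, 16 mm above its underside, near its centre of mass; x to the nose, z up. Bar y +-7, x -45 to +62, 32 mm high: grip across y. Rod collar 30 mm wide, 36 high at x = -45. Ledge 5 mm thick at the bottom, on +y only, out to 35 mm, x -25 to +61, 13 mm high stop at the nose. Thumbscrew at the collar out to -32 in y
- left_b_mid (a point): left-hand bracket, cast aluminium, 220 g: middle of its upright bar, 16 mm above its underside, near its centre of mass; x to the nose, z up. Bar y +-7, x -45 to +62, 32 mm high: grip across y. Rod collar 30 mm wide, 36 high at x = -45. Ledge 5 mm thick at the bottom, on +y only, out to 35 mm, x -25 to +61, 13 mm high stop at the nose. Thumbscrew at the collar out to -32 in y
- right_a_mid (a point): right-hand bracket, cast aluminium, 220 g: middle of its upright bar, 16 mm above its underside, near its centre of mass; x to the nose, z up. Bar y +-7, x -45 to +62, 32 mm high: grip across y. Rod collar 30 mm wide, 36 high at x = -45. Ledge 5 mm thick at the bottom, on -y only, out to 35 mm, x -25 to +61, 13 mm high stop at the nose. Thumbscrew at the collar out to +32 in y
- left_bin: grey bin at the robot's left, fixed, 265 x 190 mm, 250 high. Origin: centre of underside; x from front to back, z up. Walls, floor 5 mm. Front wall at x = -130, 176 mm high; side walls slope from 181 at the front to 245 mm at the flap's hinge line (x = +28). The mouth between, 155 (x) by 180 mm (y), is closed by the flap only; behind the hinge it is covered
- left_bin_mouth (a point): centre of the left bin's closed flap, at x = -51, y = 0, z = 213 mm in the bin's frame, same axes. Go in here from above, bracket bar along y, opening the fingers inside little more than needed; let go with the bracket's underside 60 to 90 mm above the bin's underside: it falls to the floor
- left_flap (a joint): clear flap of that bin, 170 x 176 mm, hinged at its upper rear edge. 0 = shut, sloping down 22 degrees to the front wall; it swings down into the bin (1.19 rad = hanging straight, free edge 75 mm above the underside; 1.25 = stop). Light spring, 0.2 to 1 N at its edge: anything lowered on it from above pushes it in; it shuts by itself behind the hand
- right_bin: grey bin at the robot's right, fixed, 265 x 190 mm, 250 high. Origin: centre of underside; x from front to back, z up. Walls, floor 5 mm. Front wall at x = -130, 176 mm high; side walls slope from 181 at the front to 245 mm at the flap's hinge line (x = +28). The mouth between, 155 (x) by 180 mm (y), is closed by the flap only; behind the hinge it is covered
- right_bin_mouth (a point): centre of the right bin's closed flap, at x = -51, y = 0, z = 213 mm in the bin's frame, same axes. Go in here from above, bracket bar along y, opening the fingers inside little more than needed; let go with the bracket's underside 60 to 90 mm above the bin's underside: it falls to the floor
- right_flap (a joint): clear flap of that bin, 170 x 176 mm, hinged at its upper rear edge. 0 = shut, sloping down 22 degrees to the front wall; it swings down into the bin (1.19 rad = hanging straight, free edge 75 mm above the underside; 1.25 = stop). Light spring, 0.2 to 1 N at its edge: anything lowered on it from above pushes it in; it shuts by itself behind the hand
- boss_head: bystander, not part of the job: dark cast clamp head (boss head), about 60 x 45 x 34 mm, with one black screw; it has no bar or ledge and is not a bracket; origin at its underside.
- spanner: bystander, not part of the job: steel spanner 150 mm long; origin at its underside.
- amber_bottle: bystander, not part of the job: amber glass bottle, 68 mm wide, 125 mm high, red cap; origin at its underside.
- beaker: bystander, not part of the job: clear beaker, 70 mm wide, 95 mm high; origin at its underside.
- cork_ring: bystander, not part of the job: cork flask ring, 110 mm wide, 28 mm high; origin at its underside.
- goggles: bystander, not part of the job: safety spectacles with blue frame, about 80 x 140 mm, 40 mm high; origin at its underside.
Mind the look-alikes: they are no part of the job. Leave any pink look-alike of the part that bears left_b_mid alone. Leave any yellow look-alike of the part that bears right_a_mid alone.

How it is judged (in metres and radians):
At the end, for the whole second after the job is handed in: Both left-hand brackets lie at rest inside the left bin and the right-hand bracket at rest inside the right bin (middle of each within the bin's walls and below 140 mm above its underside), and both flaps are shut (under 0.08 rad) (x of left_a_mid in the frame of left_bin between -0.128 and 0.128 m and y of left_a_mid in the frame of left_bin between -0.09 and 0.09 m and z of left_a_mid in the frame of left_bin between 0 and 0.14 m and linear speed of each of left_a, left_b, right_a below 0.03 m/s and x of left_b_mid in the frame of left_bin between -0.128 and 0.128 m and y of left_b_mid in the frame of left_bin between -0.09 and 0.09 m and z of left_b_mid in the frame of left_bin between 0 and 0.14 m and x of right_a_mid in the frame of right_bin between -0.128 and 0.128 m and y of right_a_mid in the frame of right_bin between -0.09 and 0.09 m and z of right_a_mid in the frame of right_bin between 0 and 0.14 m and value of joint each of left_flap, right_flap below 0.08 rad); the robot touches nothing.
It fails at once if a bracket is let go on or above a bin's flap (its middle over the bin, more than 190 mm above the bin's underside, and not held) ((x of left_a_mid in the frame of left_bin between -0.132 and 0.132 m and y of left_a_mid in the frame of left_bin between -0.095 and 0.095 m and z of left_a_mid in the frame of left_bin above 0.19 m and contact force between the fingers and left_a below 0.05 N) or (x of left_a_mid in the frame of right_bin between -0.132 and 0.132 m and y of left_a_mid in the frame of right_bin between -0.095 and 0.095 m and z of left_a_mid in the frame of right_bin above 0.19 m and contact force between the fingers and left_a below 0.05 N) or (x of left_b_mid in the frame of left_bin between -0.132 and 0.132 m and y of left_b_mid in the frame of left_bin between -0.095 and 0.095 m and z of left_b_mid in the frame of left_bin above 0.19 m and contact force between the fingers and left_b below 0.05 N) or (x of left_b_mid in the frame of right_bin between -0.132 and 0.132 m and y of left_b_mid in the frame of right_bin between -0.095 and 0.095 m and z of left_b_mid in the frame of right_bin above 0.19 m and contact force between the fingers and left_b below 0.05 N) or (x of right_a_mid in the frame of left_bin between -0.132 and 0.132 m and y of right_a_mid in the frame of left_bin between -0.095 and 0.095 m and z of right_a_mid in the frame of left_bin above 0.19 m and contact force between the fingers and right_a below 0.05 N) or (x of right_a_mid in the frame of right_bin between -0.132 and 0.132 m and y of right_a_mid in the frame of right_bin between -0.095 and 0.095 m and z of right_a_mid in the frame of right_bin above 0.19 m and contact force between the fingers and right_a below 0.05 N)).
It fails at once if another thing on the bench is shifted by more than 25 mm (distance of any of boss_head, spanner, amber_bottle, beaker, cork_ring, goggles from where it was at the start of the episode above 0.025 m).
It also fails if it takes over 72 s, if anything falls off the work surface, if the arm or the gripper's body presses on something with over 40 N, if the wrist force passes 120 N, or if a joint passes its speed limit or range.

## Working session

There is one attempt and no reset: what is moved stays moved. The work goes in short steps, Python scripts to look and compute and a tool call to move; the robot and the scene stay as the last step left them, time stands still between calls to the robot, and variables do not carry over. Pictures are saved under pics/ and viewed, and the job is handed in when it is done.

Besides the shell and the picture viewer there is one more tool, called after "Emit:" as a command line: name --argument value ..., lists and objects as JSON in quotes. carry_out: Moves the arm, as the interface text tells. Its arguments: {"type":"object","properties":{"increments":{"type":"array"},"newtons":{"type":"number"}},"required":["increments"]}

```bash
ls; mkdir -p pics
python3 - <<'E'
from bench import r
import cv2,pickle
for n in("scene","top"):
    s=r.snapshot(n); pickle.dump(s,open(n+".pkl","wb")); cv2.imwrite(f"pics/{n}0.png",s["image"])
    print(n,{k:v for k,v in s.items() if k!="image"})
print(r.sense())
E
```

```text
pics
scene {'vertical_fov': 45.66758400408702, 'cx': 258.5716236471513, 'cy': 188.88151557380905, 'rvec': array([ 2.09692321,  1.5396448 , -0.49545549]), 'tvec': array([-207.8224891 , -296.48659387, 1834.5740509 ])}
top {'vertical_fov': 49.059706420908014, 'cx': 253.46217913082114, 'cy': 190.2534276722372, 'rvec': array([ 2.15407045, -2.10916162,  0.21898422]), 'tvec': array([  34.98271793,  545.55221026, 1649.15587011])}
{'time': 0.1, 'joint_pos': array([ 6.14547667e+01,  7.51021641e+00,  8.53236142e+01, -1.77533077e-03,
        8.72627587e+01, -4.89512227e+00]), 'qd': array([ 0.13329538, -0.05435342, -0.03520472,  0.04024298,  0.1769675 ,
        0.06211805]), 'joint_efforts': array([ 1.07211636e-03, -5.70953107e+01, -5.01938045e+01, -1.60932800e-04,
        8.29230848e-03, -1.67030720e-05]), 'tool_pos': array([240.45754727, 549.1575727 , 230.34972426]), 'tcp_rot': array([-1.79903612e+02, -6.47547487e-03,  1.56349970e+02]), 'ft_force': array([-0.51728062,  0.07066326, -0.1483183 ]), 'wrist_torque': array([-0.04810585,  0.02761287, -0.00160123]), 'finger_gap': 85.39126200772283}
```

View pics/scene0.png

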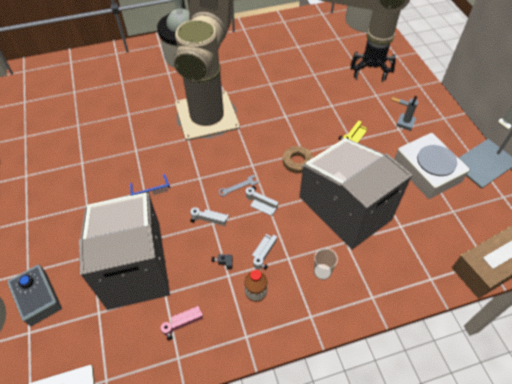

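View pics/top0.png

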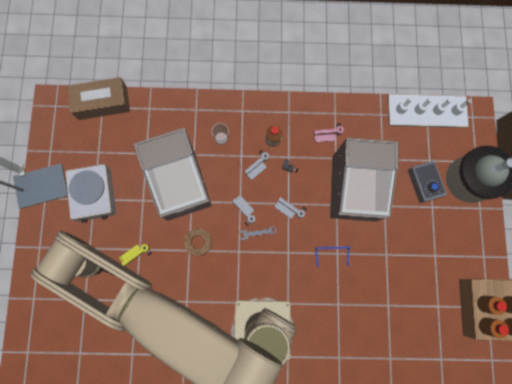

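The top view shows three grey brackets at about (257,165), (244,208) and (290,208). The look-alikes are pink at (328,134) and yellow at (134,254). The boss head is at (290,166) and the spanner at (258,233). Next is a close crop.

```bash
cat > h.py <<'E'
import numpy as np,cv2,pickle
def load(n): return pickle.load(open(n+".pkl","rb"))
def cam(s):
    f=s["image"].shape[0]/2/np.tan(np.radians(s["vertical_fov"]/2))
    K=np.array([[f,0,s["cx"]],[0,f,s["cy"]],[0,0,1]]); R=cv2.Rodrigues(np.array(s["rvec"]))[0]
    return K,R,np.array(s["tvec"])
def ray(s,px,z):
    K,R,t=cam(s); C=-R.T@t; d=R.T@np.linalg.inv(K)@np.array([px[0],px[1],1.])
    return C+d*(z-C[2])/d[2]
def proj(s,P):
    K,R,t=cam(s); return cv2.projectPoints(np.float64(P).reshape(-1,1,3),np.array(s["rvec"]),t,K,None)[0][:,0]
E
python3 - <<'E'
from h import *
s=load("top");im=s["image"]
c=im[140:245,225:320]; c=cv2.resize(c,None,fx=6,fy=6,interpolation=cv2.INTER_CUBIC)[:600]
cv2.imwrite("pics/crop_top.png",c)
s=load("scene");c=s["image"][165:275,180:290]
cv2.imwrite("pics/crop_scene.png",cv2.resize(c,None,fx=5.4,fy=5.4,interpolation=cv2.INTER_CUBIC))
for n in("top","scene"):
    K,R,t=cam(load(n)); print(n,-R.T@t,K[0,0])
c=load("top")["image"][120:225,130:405]; cv2.imwrite("pics/crop_bins.png",cv2.resize(c,None,fx=2.9,fy=2.9,interpolation=cv2.INTER_CUBIC))
E
```

```text
top [ 229.07855305   74.00173134 1720.64314978] 420.7244903491068
scene [1308.74182823 -186.97313806 1322.494729  ] 455.9969330244186
```

View pics/crop_top.png

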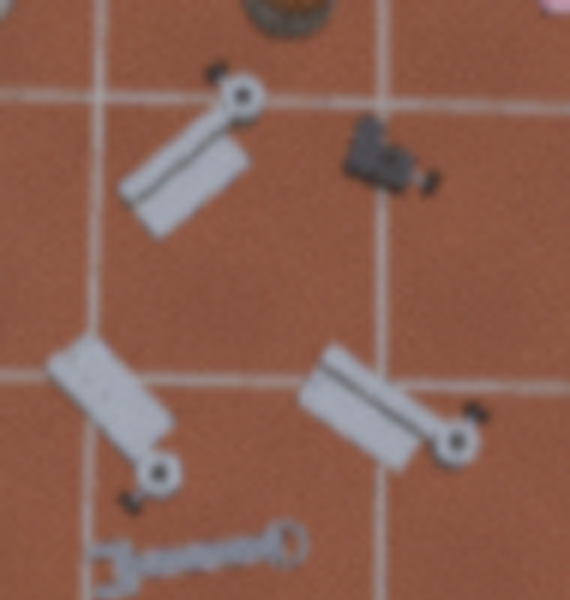

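View pics/crop_scene.png

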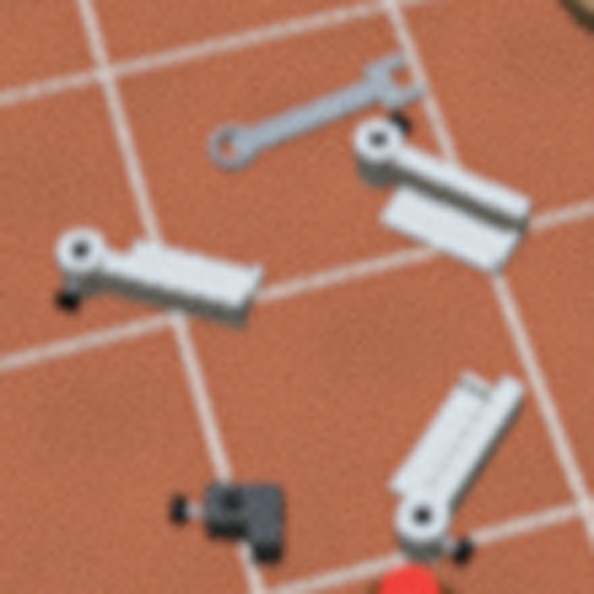

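View pics/crop_bins.png

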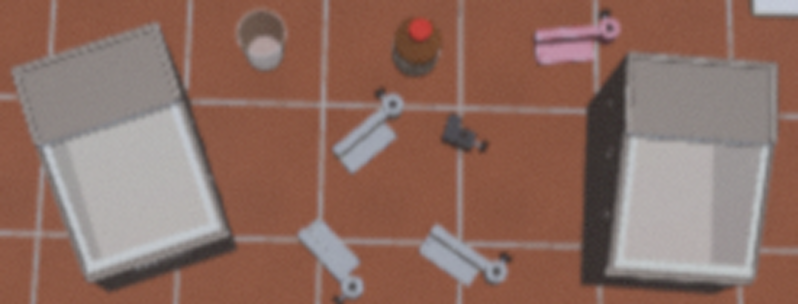

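The upscaled top crop shows:
- **A (257,165):** collar upper right, ledge on its right, so left-hand.
- **C (290,208):** collar lower right, ledge on its right (lower left), thumbscrew upper right, so left-hand.
- **B (244,208):** collar lower right, thumbscrew lower left. The ledge is on the upper right, which is the left side when the collar points away, so right-hand. The scene crop confirms this.

None of them is pink or yellow. Now the measurements.

Run:
```python
from h import *
T=load("top");S=load("scene")
def tp(U,V): return ((U+.5)/6-.5+225,(V+.5)/6-.5+140)
def sp(U,V): return ((U+.5)/5.4-.5+180,(V+.5)/5.4-.5+165)
d={"A":((242,96),(126,196),(422,515),(512,382)),"B":((160,473),(54,356),(378,138),(527,206)),"C":((457,441),(328,354),(82,249),(243,298))}
for k,(a,b,c,e) in d.items():
    for n,(col,nose) in {"top":(ray(T,tp(*a),36),ray(T,tp(*b),32)),"scene":(ray(S,sp(*c),36),ray(S,sp(*e),32))}.items():
        v=(nose-col)[:2]; L=np.linalg.norm(v); u=v/L
        print(k,n,"collar",col[:2].round(1),"nose",nose[:2].round(1),"L",L.round(1),"yaw",np.degrees(np.arctan2(u[1],u[0])).round(1),"mid",(col[:2]+45*u).round(1))
# bins: crop_bins 2.9x offset 130,120
def bp(U,V): return ((U+.5)/2.9-.5+130,(V+.5)/2.9-.5+120)
B={"L":{"rearL":(14,70,250),"rearR":(155,27,250),"hingeL":(45,145,247),"hingeR":(185,100,247),"frontL":(92,280,178),"frontR":(232,236,178)},
"R":{"rearL":(630,54,250),"rearR":(776,65,250),"frontL":(608,275,178),"frontR":(752,284,178),"hingeL":(622,135,247),"hingeR":(772,145,247)}}
for k in B:
    P={n:ray(T,bp(u,v),z)[:2] for n,(u,v,z) in B[k].items()}
    for n in P: print(k,n,P[n].round(1))
    for a,b in(("rearL","rearR"),("frontL","frontR"),("rearL","frontL"),("rearR","frontR")):
        w=P[b]-P[a];print(k,a,b,np.linalg.norm(w).round(1),np.degrees(np.arctan2(w[1],w[0])).round(1))
```

```text
A top collar [694.7   1.6] nose [622.9  80. ] L 106.3 yaw 132.5 mid [664.3  34.8]
A scene collar [692.9  -1.5] nose [623.1  76.7] L 104.9 yaw 131.7 mid [662.9  32.1]
B top collar [431.9  52.9] nose [510.5 126.3] L 107.5 yaw 43.0 mid [464.8  83.6]
B scene collar [430.   50.9] nose [505.7 126. ] L 106.6 yaw 44.8 mid [461.9  82.6]
C top collar [ 457.9 -146.8] nose [516.1 -59.6] L 104.8 yaw 56.3 mid [ 482.9 -109.3]
C scene collar [ 455.6 -148.5] nose [517.5 -62. ] L 106.4 yaw 54.4 mid [ 481.8 -111.9]
L rearL [667.8 482.7]
L rearR [728.4 310.5]
L hingeL [573.6 438.7]
L hingeR [635.3 269. ]
L frontL [415.8 384.8]
L frontR [476.2 210.1]
L rearL rearR 182.5 -70.6
L frontL frontR 184.9 -70.9
L rearL frontL 270.4 -158.8
L rearR frontR 271.5 -158.3
R rearL [ 708.4 -288.5]
R rearR [ 698.6 -473.4]
R frontL [ 436.5 -271.5]
R frontR [ 428.9 -456.3]
R hingeL [ 603.6 -276.9]
R hingeR [ 595.3 -464.9]
R rearL rearR 185.2 -93.0
R frontL frontR 185.0 -92.3
R rearL frontL 272.4 176.4
R rearR frontR 270.2 176.4
```

Sizes agree: collar to nose is 105–107.5 mm against 107, and the bins measure about 185 × 271 against 190 × 265. I'll check clearances to bystanders and write a move helper.

```bash
cat > go.py <<'E'
import sys
from h import *
from bench import r
from scipy.spatial.transform import Rotation as Ro
def go(x,y,z,yaw):
    s=r.sense(); R=Ro.from_euler("xyz",s["tcp_rot"],degrees=True)
    d=R.inv().apply(np.array([x,y,z])-s["tool_pos"])/1000
    Rt=Ro.from_euler("xyz",[180,0,yaw],degrees=True)
    w=(R.inv()*Rt).as_rotvec()
    print("t",s["time"],"tcp",np.round(s["tool_pos"],1),"rot",np.round(s["tcp_rot"],1),"F",np.round(s["ft_force"],1),"gap",round(s["finger_gap"],1))
    print("shift in tool m",d.round(4),"turn",w.round(3), "after-turn shift", Rt.inv().apply((np.array([x,y,z])-s["tool_pos"])/1000).round(4))
if __name__=="__main__": go(*map(float,sys.argv[1:5]))
E
python3 - <<'E'
from h import *
S=load("scene");T=load("top")
print("bottle base",ray(S,(256,296),0)[:2],"cap",ray(S,(256,275),125)[:2],ray(T,(274,130),125)[:2])
print("boss",ray(T,(288.5,167),15)[:2],ray(T,(296,170),15)[:2])
print("spanner ends",ray(T,(243,235),3)[:2],ray(T,(273,230),3)[:2])
E
python3 go.py 663.6 33.5 330 156.35
```

```text
bottle base [789.95746309 -37.49558854] cap [779.05829092 -33.09696887] [775.98459374 -29.19570784]
boss [653.6171697  -98.56976143] [ 641.49814276 -129.96598253]
spanner ends [367.34756016  84.72076327] [390.27564409 -37.32569956]
t 0.1 tcp [240.5 549.2 230.3] rot [-179.9   -0.   156.3] F [-0.5  0.1 -0.1] gap 85.4
shift in tool m [-0.5944 -0.3028 -0.0992] turn [-0.002 -0.    -0.   ] after-turn shift [-0.5945 -0.3026 -0.0997]
```

Emit:
carry_out --increments '[[[0,0,-0.05],[0,0,0],0],[[0,0,-0.05],[0,0,0],0],[[-0.02,-0.01,-0.02],[0,0,0],0],[[-0.044,-0.0225,0],[0,0,0],0],[[-0.044,-0.0225,0],[0,0,0],0],[[-0.044,-0.0225,0],[0,0,0],0],[[-0.044,-0.0225,0],[0,0,0],0],[[-0.044,-0.0225,0],[0,0,0],0],[[-0.044,-0.0225,0],[0,0,0],0],[[-0.044,-0.0225,0],[0,0,0],0],[[-0.044,-0.0225,0],[0,0,0],0],[[-0.044,-0.0225,0],[0,0,0],0]]' --newtons 80

```text
time: 1.3
tool_pos: [537.0, 183.1, 348.9]
tcp_rot: [-179.2, -0.2, 157.0]
ft_force: [0.5, 1.0, 0.6]
finger_gap: 85.5
```

```bash
python3 go.py 663.6 33.5 200 132.1
```

```text
t 1.3 tcp [537.  183.1 348.9] rot [-179.2   -0.2  157. ] F [0.5 1.  0.6] gap 85.5
shift in tool m [-0.1754 -0.0864  0.1495] turn [-0.014 -0.     0.435] after-turn shift [-0.1959 -0.0064  0.1489]
```

Emit:
carry_out --increments '[[[-0.044,-0.0216,0.0],[0,0,0],0],[[-0.044,-0.0216,0.01],[0,0,0],0],[[-0.044,-0.0216,0.02],[0,0,0],0],[[-0.035,-0.018,0.03],[-0.005,0,0],0],[[0,0,0.04],[-0.005,0,0.145],0],[[0,0,0.03],[0,0,0.145],0],[[0,0,0.02],[0,0,0.145],0],[[0,0,0],[0,0,0],0]]'

```text
time: 2.1
tool_pos: [657.5, 31.4, 191.4]
tcp_rot: [-179.5, -0.2, 130.9]
ft_force: [-0.1, 0.2, -0.5]
finger_gap: 85.5
```

```bash
python3 go.py 663.6 33.5 50 132.1
python3 - <<'E'
from h import *
from bench import r
for n in("scene","top"):
    s=r.snapshot(n); cv2.imwrite(f"pics/{n}1.png",s["image"])
E
```

```text
t 2.1 tcp [657.5  31.4 191.4] rot [-179.5   -0.2  130.9] F [-0.1  0.2 -0.5] gap 85.5
shift in tool m [-0.003   0.0072  0.1414] turn [-0.008 -0.004 -0.021] after-turn shift [-0.0025  0.0059  0.1414]
```

View pics/scene1.png

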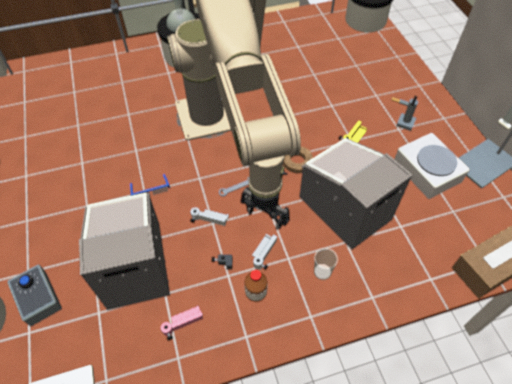

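The gripper at (268,208) hovers above bracket A (265,248), with the jaws across the bar. Descending.

Emit:
carry_out --increments '[[[-0.0025,0.006,0.04],[-0.008,-0.004,-0.02],0],[[0,0,0.05],[0,0,0],0],[[0,0,0.045],[0,0,0],0],[[0,0,0],[0,0,0],0]]'

```text
time: 2.6
tool_pos: [675.2, 34.8, 71.0]
tcp_rot: [178.9, 1.0, 133.6]
ft_force: [-1.6, 0.3, -1.5]
finger_gap: 85.6
```

```bash
python3 go.py 663.6 33.5 9 132.1
```

```text
t 2.6 tcp [675.2  34.8  71. ] rot [178.9   1.  133.6] F [-1.6  0.3 -1.5] gap 85.6
shift in tool m [ 0.0082 -0.0104  0.0617] turn [0.019 0.018 0.026] after-turn shift [ 0.0068 -0.0095  0.062 ]
```

Emit:
carry_out --increments '[[[0.007,-0.009,0.015],[0.019,0.018,0.026],0],[[0,0,0.01],[0,0,0],0],[[0,0,0.0],[0,0,0],0],[[0,0,0],[0,0,0],0]]'

```text
time: 3.0
tool_pos: [669.7, 34.0, 55.1]
tcp_rot: [179.6, 0.4, 132.3]
ft_force: [0.3, 0.9, 0.3]
finger_gap: 85.7
```

```bash
python3 go.py 663.6 33.5 9 132.1
```

```text
t 3.0 tcp [669.7  34.   55.1] rot [179.6   0.4 132.3] F [0.3 0.9 0.3] gap 85.7
shift in tool m [ 0.0041 -0.0052  0.0461] turn [0.007 0.007 0.003] after-turn shift [ 0.0037 -0.0049  0.0461]
```

Emit:
carry_out --increments '[[[0.004,-0.005,0.02],[0.007,0.007,0.003],0],[[0,0,0.015],[0,0,0],0],[[0,0,0.01],[0,0,0],0],[[0,0,0],[0,0,0],0]]'

```text
time: 3.4
tool_pos: [665.5, 33.4, 10.0]
tcp_rot: [179.8, 0.2, 132.1]
ft_force: [0.2, -1.0, -0.4]
finger_gap: 85.4
```

```bash
python3 go.py 663.6 33.5 9 132.1
```

```text
t 3.4 tcp [665.5  33.4  10. ] rot [179.8   0.2 132.1] F [ 0.2 -1.  -0.4] gap 85.4
shift in tool m [ 0.0013 -0.0013  0.001 ] turn [0.004 0.004 0.001] after-turn shift [ 0.0013 -0.0013  0.001 ]
```

Emit:
carry_out --increments '[[[0.001,-0.0013,0],[0.004,0.004,0],1],[[0,0,0],[0,0,0],1],[[0,0,0],[0,0,0],1],[[0,0,0],[0,0,0],1],[[0,0,0],[0,0,0],1],[[0,0,0],[0,0,0],1],[[0,0,0],[0,0,0],1],[[0,0,0],[0,0,0],1]]' --newtons 80

```text
time: 4.2
tool_pos: [664.1, 33.3, 10.5]
tcp_rot: [-180.0, -0.0, 132.1]
ft_force: [0.1, 0.1, -0.8]
finger_gap: 12.2
```

```bash
python3 go.py 663.6 33.5 9 132.1
```

```text
t 4.2 tcp [664.1  33.3  10.5] rot [-180.    -0.   132.1] F [ 0.1  0.1 -0.8] gap 12.2
shift in tool m [ 0.0004 -0.0002  0.0015] turn [-0.    -0.001  0.001] after-turn shift [ 0.0004 -0.0002  0.0015]
```

Emit:
carry_out --increments '[[[0,0,0],[0,0,0],1],[[0,0,0],[0,0,0],1],[[0,0,-0.01],[0,0,0],1],[[0,0,-0.03],[0,0,0],1],[[0,0,-0.03],[0,0,0],1],[[0,0,-0.03],[0,0,0],1],[[0,0,0],[0,0,0],1]]'

```text
time: 4.9
tool_pos: [662.1, 33.4, 113.6]
tcp_rot: [-179.8, -0.2, 132.1]
ft_force: [0.4, -0.7, -0.7]
finger_gap: 12.6
```

```bash
python3 go.py 524 329 330 110.4;python3 - <<'E'
from h import *
from bench import r
for n in("scene","top"):
    s=r.snapshot(n); cv2.imwrite(f"pics/{n}2.png",s["image"])
    if n=="scene":cv2.imwrite("pics/s2c.png",cv2.resize(s["image"][150:290,190:340],None,fx=4,fy=4,interpolation=cv2.INTER_CUBIC))
E
```

```text
t 4.9 tcp [662.1  33.4 113.6] rot [-179.8   -0.2  132.1] F [ 0.4 -0.7 -0.7] gap 12.6
shift in tool m [ 0.3128  0.0951 -0.2156] turn [-0.005 -0.003  0.379] after-turn shift [ 0.3252 -0.0264 -0.2164]
```

View pics/s2c.png

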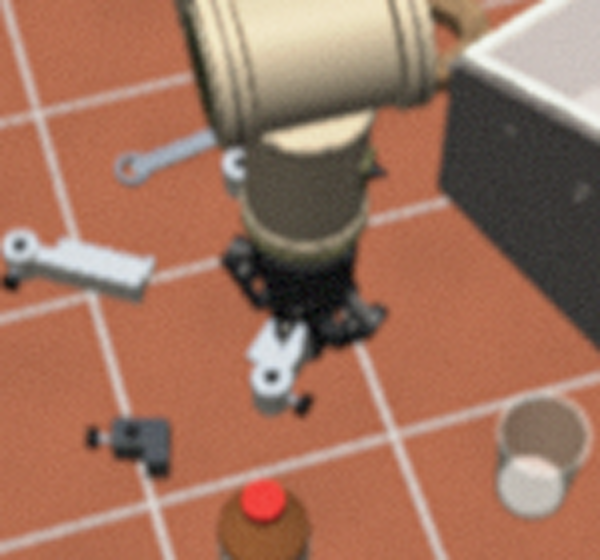

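Bracket A is off the bench in the fingers. Lift, turn and carry it over the left bin.

Emit:
carry_out --increments '[[[0,0,-0.045],[0,0,0],1],[[0,0,-0.045],[0,0,0.1],1],[[0,0,-0.045],[0,0,0.1],1],[[0,0,-0.045],[0,0,0.1],1],[[0,0,-0.035],[0,0,0.08],1],[[0.04,-0.003,0],[0,0,0],1],[[0.045,-0.003,0],[0,0,0],1],[[0.045,-0.004,0],[0,0,0],1],[[0.045,-0.004,0],[0,0,0],1],[[0.045,-0.004,0],[0,0,0],1],[[0.04,-0.004,0],[0,0,0],1],[[0.03,-0.002,0],[0,0,0],1]]'

```text
time: 6.2
tool_pos: [532.9, 302.1, 306.4]
tcp_rot: [-176.9, -0.8, 108.8]
ft_force: [0.6, -0.1, -2.6]
finger_gap: 12.6
```

```bash
python3 go.py 524 329 330 110.4
```

```text
t 6.2 tcp [532.9 302.1 306.4] rot [-176.9   -0.8  108.8] F [ 0.6 -0.1 -2.6] gap 12.6
shift in tool m [ 0.0287 -0.001  -0.0232] turn [-0.053 -0.015 -0.027] after-turn shift [ 0.0283  0.001  -0.0236]
```

Emit:
carry_out --increments '[[[0.02,0.001,-0.01],[-0.053,-0.015,-0.027],1],[[0.008,0,0],[0,0,0],1],[[0,0,0],[0,0,0],1]]'

```text
time: 6.5
tool_pos: [520.2, 333.2, 309.1]
tcp_rot: [-179.4, 0.0, 110.8]
ft_force: [0.6, -0.2, -2.2]
finger_gap: 12.2
```

```bash
python3 go.py 524 329 300 110.4;python3 - <<'E'
from h import *
from bench import r
o=[]
for n in("scene","top"):
    s=r.snapshot(n); c=s["image"][120:260,270:420] if n=="scene" else s["image"][100:240,110:260]
    o.append(cv2.resize(c,None,fx=2.6,fy=2.6,interpolation=cv2.INTER_CUBIC))
cv2.imwrite("pics/p3.png",np.hstack(o))
E
```

```text
t 6.5 tcp [520.2 333.2 309.1] rot [-179.4    0.   110.8] F [ 0.6 -0.2 -2.2] gap 12.2
shift in tool m [-0.0052  0.0022  0.0091] turn [-0.011  0.     0.007] after-turn shift [-0.0052  0.0021  0.0091]
```

View pics/p3.png

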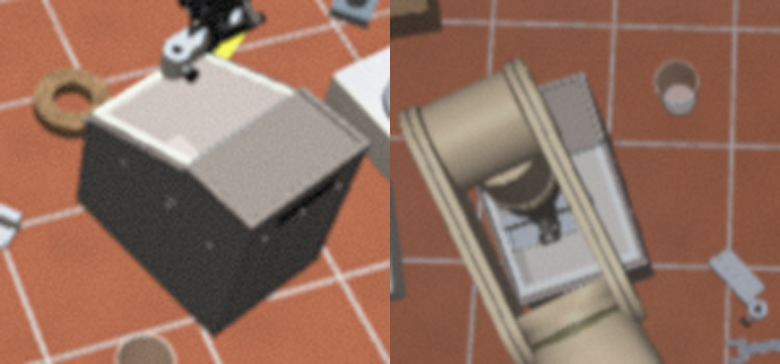

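Run:
```python
from h import *
T=load("top");print(ray(T,(171.5,187.7),336), proj(T,[[536,291,336],[520,333,300]]))
```

```text
[493.14906982 325.10190217 336.        ] [[182.38175076 175.41735409]
 [171.42225177 181.98317562]]
```

Emit:
carry_out --increments '[[[-0.005,0.002,0.02],[-0.011,0,0.007],1],[[0,0,0.02],[0,0,0],1],[[0,0,0.02],[0,0,0],1],[[0,0,0],[0,0,0],1]]'

```text
time: 7.0
tool_pos: [528.0, 321.7, 245.7]
tcp_rot: [-179.8, 0.1, 109.8]
ft_force: [-0.2, 0.5, -3.5]
finger_gap: 11.9
```

```bash
python3 go.py 524 329 84 110.4
```

```text
t 7.0 tcp [528.  321.7 245.7] rot [-1.798e+02  1.000e-01  1.098e+02] F [-0.2  0.5 -3.5] gap 11.9
shift in tool m [ 0.0086 -0.0008  0.1617] turn [-0.003  0.002 -0.011] after-turn shift [ 0.0083 -0.0012  0.1617]
```

Run:
```python
from h import *
from bench import r
S=load("scene"); print("exp collar scene before",proj(S,[[536,291,336]]),"seen ~",(270+185/2.6,120+45/2.6))
o=[]
for n in("scene","top"):
    s=r.snapshot(n); c=s["image"][100:240,270:420] if n=="scene" else s["image"][100:240,110:260]
    o.append(cv2.resize(c,None,fx=2.6,fy=2.6,interpolation=cv2.INTER_CUBIC))
cv2.imwrite("pics/p4.png",np.hstack(o))
```

```text
exp collar scene before [[338.00101857 138.21260973]] seen ~ (341.15384615384613, 137.30769230769232)
```

View pics/p4.png

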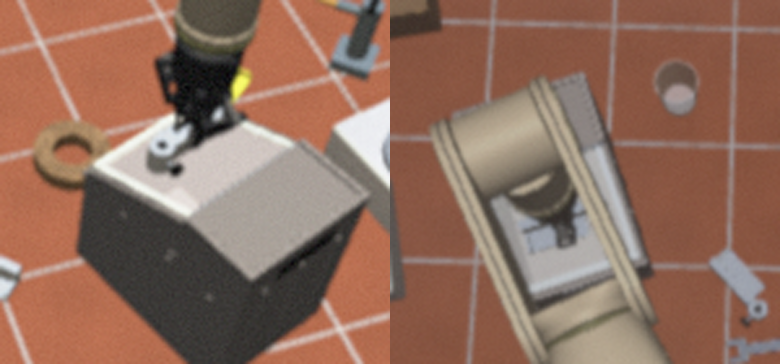

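The scene view has the collar at (341,137), close to the predicted (338,138), so the grip has held. Going down through the flap.

Emit:
carry_out --increments '[[[0.008,-0.001,0.01],[0,0,-0.01],1],[[0,0,0.025],[0,0,0],1],[[0,0,0.025],[0,0,0],1],[[0,0,0.02],[0,0,0],1],[[0,0,0],[0,0,0],1]]'

```text
time: 7.6
tool_pos: [529.7, 332.6, 174.2]
tcp_rot: [179.2, -0.0, 110.4]
ft_force: [-1.5, -1.4, -3.0]
finger_gap: 12.5
```

```bash
python3 go.py 524 329 84 110.4
```

```text
t 7.6 tcp [529.7 332.6 174.2] rot [179.2  -0.  110.4] F [-1.5 -1.4 -3. ] gap 12.5
shift in tool m [-0.0015 -0.0079  0.0901] turn [ 0.014 -0.001 -0.   ] after-turn shift [-0.0014 -0.0066  0.0902]
```

Emit:
carry_out --increments '[[[-0.0014,-0.0066,0.02],[0.014,0,0],1],[[0,0,0.025],[0,0,0],1],[[0,0,0.025],[0,0,0],1],[[0,0,0.01],[0,0,0],1],[[0,0,0],[0,0,0],1]]'

```text
time: 8.1
tool_pos: [525.5, 330.9, 95.3]
tcp_rot: [179.7, -0.1, 110.5]
ft_force: [-2.4, -0.9, -1.9]
finger_gap: 12.2
```

```bash
python3 go.py 524 329 84 110.4
```

```text
t 8.1 tcp [525.5 330.9  95.3] rot [ 1.797e+02 -1.000e-01  1.105e+02] F [-2.4 -0.9 -1.9] gap 12.2
shift in tool m [-0.0013 -0.0021  0.0113] turn [ 0.005 -0.002  0.001] after-turn shift [-0.0013 -0.0021  0.0113]
```

Emit:
carry_out --increments '[[[0,-0.001,0.01],[0,0,0],1],[[0,0,0],[0,0,0],1],[[0,0,0],[0,0,0],0.6],[[0,0,0],[0,0,0],0.6],[[0,0,0],[0,0,0],0.6],[[0,0,0],[0,0,0],0.6],[[0,0,0],[0,0,0],0.6],[[0,0,0],[0,0,0],0.6]]'

```text
time: 8.9
tool_pos: [527.2, 332.3, 90.5]
tcp_rot: [179.3, -0.2, 110.5]
ft_force: [-1.9, -0.7, -0.5]
finger_gap: 33.8
```

```bash
python3 go.py 524 329 330 110.4
```

```text
t 8.9 tcp [527.2 332.3  90.5] rot [179.3  -0.2 110.5] F [-1.9 -0.7 -0.5] gap 33.8
shift in tool m [-0.0013 -0.0013 -0.2395] turn [ 0.012 -0.003  0.001] after-turn shift [-0.002  -0.0041 -0.2395]
```

Emit:
carry_out --increments '[[[0,0,-0.02],[0.01,0,0],0.6],[[0,0,-0.03],[0,0,0],0.6],[[0,0,-0.03],[0,0,0],0.6],[[0,0,-0.03],[0,0,0],0.6],[[0,0,-0.03],[0,0,0],0.6],[[0,0,-0.03],[0,0,0],0.6],[[0,0,-0.03],[0,0,0],0.6],[[0,0,-0.03],[0,0,0],0.6]]'

```text
time: 9.7
tool_pos: [526.1, 330.4, 324.2]
tcp_rot: [-179.8, -0.1, 110.4]
ft_force: [-0.6, 0.5, -0.3]
finger_gap: 34.0
```

```bash
python3 go.py 463.4 83.1 330 43.9;python3 - <<'E'
from h import *
from bench import r
o=[]
for n in("scene","top"):
    s=r.snapshot(n); c=s["image"][100:240,270:420] if n=="scene" else s["image"][100:240,110:260]
    o.append(cv2.resize(c,None,fx=2.6,fy=2.6,interpolation=cv2.INTER_CUBIC))
cv2.imwrite("pics/p5.png",np.hstack(o))
E
```

```text
t 9.7 tcp [526.1 330.4 324.2] rot [-1.798e+02 -1.000e-01  1.104e+02] F [-0.6  0.5 -0.3] gap 34.0
shift in tool m [-0.2098 -0.1452 -0.0057] turn [-0.004  0.     1.161] after-turn shift [-0.2167  0.1347 -0.0058]
```

View pics/p5.png

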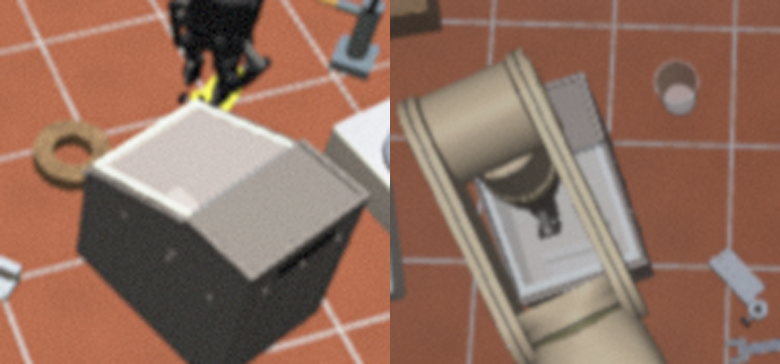

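Bracket A is released. The flap looks shut, and the bracket shows faintly through it at the bin's front. Next is C at (482,-111), yaw 55.

Emit:
carry_out --increments '[[[-0.043,-0.021,0],[0,0,0],0],[[-0.043,-0.021,0],[0,0,0],0],[[-0.043,-0.021,0],[0,0,0],0],[[-0.043,-0.021,0],[0,0,0],0],[[-0.043,-0.021,0],[0,0,0],0],[[-0.043,-0.021,0],[0,0,0],0],[[-0.043,-0.021,0],[0,0,0],0],[[-0.043,-0.021,0],[0,0,0],0],[[0,0,0.02],[0,0,0.13],0],[[0,0,0.03],[0,0,0.13],0],[[0,0,0.03],[0,0,0.13],0],[[0,0,0.02],[0,0,0.13],0]]'

```text
time: 11.0
tool_pos: [496.7, -66.4, 227.5]
tcp_rot: [178.5, -0.3, 79.8]
ft_force: [-0.0, 0.1, 0.3]
finger_gap: 85.6
```

```bash
python3 go.py 482.4 -110.6 120 55.3
```

```text
t 11.0 tcp [496.7 -66.4 227.5] rot [178.5  -0.3  79.8] F [-0.   0.1  0.3] gap 85.6
shift in tool m [-0.0466 -0.009   0.1071] turn [ 0.025 -0.011  0.427] after-turn shift [-0.0445  0.0134  0.1075]
```

Emit:
carry_out --increments '[[[-0.02,-0.004,0.02],[0.025,-0.011,0.13],0],[[-0.025,0,0.03],[0,0,0.13],0],[[0,0.004,0.03],[0,0,0.13],0],[[0,0.004,0],[0,0,0.02],0],[[0,0,0],[0,0,0],0]]'

```text
time: 11.5
tool_pos: [487.8, -115.1, 142.0]
tcp_rot: [179.9, 0.3, 55.3]
ft_force: [0.3, -0.2, 0.9]
finger_gap: 85.6
```

```bash
python3 go.py 482.4 -110.6 10 55.3
```

```text
t 11.5 tcp [ 487.8 -115.1  142. ] rot [179.9   0.3  55.3] F [ 0.3 -0.2  0.9] gap 85.6
shift in tool m [ 0.0013 -0.0072  0.132 ] turn [ 0.001  0.005 -0.001] after-turn shift [ 0.0006 -0.007   0.132 ]
```

Emit:
carry_out --increments '[[[0.001,-0.007,0.03],[0,0.005,0],0],[[0,0,0.03],[0,0,0],0],[[0,0,0.02],[0,0,0],0],[[0,0,0],[0,0,0],0]]'

```text
time: 11.9
tool_pos: [489.3, -111.2, 68.8]
tcp_rot: [179.2, -0.2, 56.2]
ft_force: [-1.3, 0.5, -0.5]
finger_gap: 85.6
```

```bash
python3 go.py 482.4 -110.6 10 55.3
```

```text
t 11.9 tcp [ 489.3 -111.2   68.8] rot [179.2  -0.2  56.2] F [-1.3  0.5 -0.5] gap 85.6
shift in tool m [-0.0036 -0.0069  0.0587] turn [ 0.014 -0.004  0.015] after-turn shift [-0.0034 -0.006   0.0588]
```

Emit:
carry_out --increments '[[[-0.003,-0.006,0.02],[0.014,-0.004,0.015],0],[[0,0,0.015],[0,0,0],0],[[0,0,0.005],[0,0,0],0],[[0,0,0],[0,0,0],0]]'

```text
time: 12.3
tool_pos: [487.0, -111.1, 32.0]
tcp_rot: [179.6, -0.1, 55.6]
ft_force: [-0.4, -0.3, -0.5]
finger_gap: 85.7
```

```bash
python3 go.py 482.4 -110.6 10 55.3
```

```text
t 12.3 tcp [ 487.  -111.1   32. ] rot [ 1.796e+02 -1.000e-01  5.560e+01] F [-0.4 -0.3 -0.5] gap 85.7
shift in tool m [-0.0022 -0.0042  0.0219] turn [ 0.007 -0.002  0.005] after-turn shift [-0.0022 -0.0041  0.022 ]
```

Emit:
carry_out --increments '[[[-0.002,-0.005,0.013],[0.007,-0.002,0.005],0],[[0,0,0.008],[0,0,0],0],[[0,0,0.0],[0,0,0],0]]'

```text
time: 12.6
tool_pos: [482.4, -110.3, 10.5]
tcp_rot: [179.9, -0.0, 55.3]
ft_force: [-0.7, -0.3, 0.5]
finger_gap: 85.1
```

```bash
python3 go.py 482.4 -110.6 10 55.3
```

```text
t 12.6 tcp [ 482.4 -110.3   10.5] rot [179.9  -0.   55.3] F [-0.7 -0.3  0.5] gap 85.1
shift in tool m [-0.0003  0.0002  0.0005] turn [ 0.002 -0.001 -0.   ] after-turn shift [-0.0003  0.0002  0.0005]
```

Emit:
carry_out --increments '[[[0,0,0],[0,0,0],1],[[0,0,0],[0,0,0],1],[[0,0,0],[0,0,0],1],[[0,0,0],[0,0,0],1],[[0,0,0],[0,0,0],1],[[0,0,0],[0,0,0],1],[[0,0,0],[0,0,0],1],[[0,0,0],[0,0,0],1],[[0,0,0],[0,0,0],1],[[0,0,-0.01],[0,0,0],1],[[0,0,-0.03],[0,0,0],1],[[0,0,-0.04],[0,0,0],1]]'

```text
time: 13.8
tool_pos: [476.8, -108.4, 87.1]
tcp_rot: [-179.3, 0.2, 55.3]
ft_force: [1.4, 0.1, -2.7]
finger_gap: 12.5
```

Emit:
carry_out --increments '[[[0,0,-0.045],[0,0,0],1],[[0,0,-0.045],[0,0,-0.1],1],[[0,0,-0.045],[0,0,-0.12],1],[[0,0,-0.045],[0,0,-0.12],1],[[0,0,-0.04],[0,0,-0.12],1],[[0,0,0],[0,0,-0.12],1],[[0,0,0],[0,0,-0.12],1],[[0,0,0],[0,0,-0.12],1],[[0,0,0],[0,0,-0.1],1],[[0,0,0],[0,0,0],1]]'

```text
time: 14.8
tool_pos: [477.1, -108.4, 329.4]
tcp_rot: [180.0, -0.0, 110.1]
ft_force: [0.2, -0.8, -3.6]
finger_gap: 12.1
```

```bash
python3 go.py 524 329 330 110.4;python3 - <<'E'
from h import *
from bench import r
s=r.snapshot("scene"); cv2.imwrite("pics/s6.png",s["image"])
E
```

```text
t 14.8 tcp [ 477.1 -108.4  329.4] rot [180.   -0.  110.1] F [ 0.2 -0.8 -3.6] gap 12.1
shift in tool m [ 3.946e-01  1.945e-01 -3.000e-04] turn [ 0.    -0.001 -0.005] after-turn shift [ 0.3937  0.1964 -0.0006]
```

View pics/s6.png

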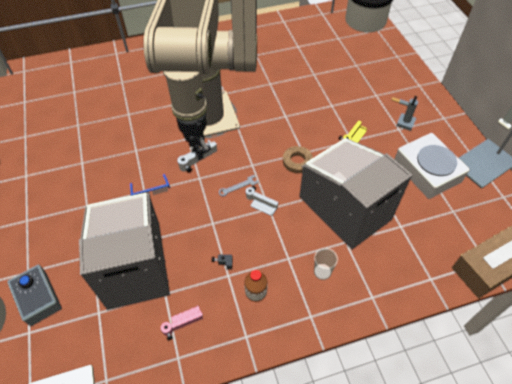

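C is held at (195,155), the other things are where they were, and the left flap is shut. Carrying it to the left bin.

Emit:
carry_out --increments '[[[0.043,0.0212,-0.005],[0,0,0],1],[[0.043,0.0212,0],[0,0,0],1],[[0.043,0.0212,0],[0,0,0],1],[[0.043,0.0212,0],[0,0,0],1],[[0.043,0.0212,0],[0,0,0],1],[[0.043,0.0212,0],[0,0,0],1],[[0.043,0.0212,0],[0,0,0],1],[[0.043,0.0212,0],[0,0,0],1],[[0.03,0.015,0],[0,0,0],1],[[0,0,0],[0,0,0],1]]'

```text
time: 15.85
tool_pos: [528.9, 319.0, 332.2]
tcp_rot: [-179.7, 0.0, 107.4]
ft_force: [-0.7, -0.6, -3.3]
finger_gap: 12.0
```

```bash
python3 go.py 524 329 300 110.4
```

```text
t 15.85 tcp [528.9 319.  332.2] rot [-179.7    0.   107.4] F [-0.7 -0.6 -3.3] gap 12.0
shift in tool m [ 0.011  -0.0015  0.0322] turn [-0.005 -0.    -0.052] after-turn shift [ 0.0111 -0.0011  0.0322]
```

Emit:
carry_out --increments '[[[0.011,-0.001,0.015],[-0.005,0,-0.052],1],[[0,0,0.015],[0,0,0],1],[[0,0,0],[0,0,0],1]]'

```text
time: 16.15
tool_pos: [523.8, 329.9, 300.2]
tcp_rot: [-179.9, 0.1, 110.1]
ft_force: [-1.3, 0.4, -2.4]
finger_gap: 12.2
```

```bash
python3 go.py 524 329 84 110.4
```

```text
t 16.15 tcp [523.8 329.9 300.2] rot [-1.799e+02  1.000e-01  1.101e+02] F [-1.3  0.4 -2.4] gap 12.2
shift in tool m [-0.0006  0.0003  0.2162] turn [-0.002  0.001 -0.005] after-turn shift [-9.000e-04 -1.000e-04  2.162e-01]
```

Emit:
carry_out --increments '[[[0,0,0.02],[0,0,0],1],[[0,0,0.02],[0,0,0],1],[[0,0,0.02],[0,0,0],1],[[0,0,0.02],[0,0,0],1],[[0,0,0.02],[0,0,0],1],[[0,0,0.01],[0,0,0],1],[[0,0,0],[0,0,0],1]]'

```text
time: 16.85
tool_pos: [526.5, 322.2, 191.0]
tcp_rot: [180.0, 0.2, 108.8]
ft_force: [-1.0, 0.8, -1.5]
finger_gap: 12.3
```

```bash
python3 go.py 524 329 84 110.4
```

```text
t 16.85 tcp [526.5 322.2 191. ] rot [180.    0.2 108.8] F [-1.   0.8 -1.5] gap 12.3
shift in tool m [ 0.0076 -0.0003  0.107 ] turn [ 0.001  0.003 -0.028] after-turn shift [ 0.0072 -0.      0.107 ]
```

Emit:
carry_out --increments '[[[0.007,0,0.02],[0,0.003,-0.028],1],[[0,0,0.025],[0,0,0],1],[[0,0,0.025],[0,0,0],1],[[0,0,0.02],[0,0,0],1],[[0,0,0],[0,0,0],1]]'

```text
time: 17.35
tool_pos: [529.1, 328.5, 107.3]
tcp_rot: [179.4, -0.0, 110.0]
ft_force: [-3.6, -1.2, -3.4]
finger_gap: 12.3
```

```bash
python3 go.py 524 329 90 110.4
```

```text
t 17.35 tcp [529.1 328.5 107.3] rot [179.4  -0.  110. ] F [-3.6 -1.2 -3.4] gap 12.3
shift in tool m [ 0.0022 -0.0048  0.0173] turn [ 0.01  -0.001 -0.006] after-turn shift [ 0.0022 -0.0046  0.0173]
```

Emit:
carry_out --increments '[[[0.002,-0.004,0.017],[0.01,0,0],1],[[0,0,0],[0,0,0],1],[[0,0,0],[0,0,0],1],[[0,0,0],[0,0,0],0.6],[[0,0,0],[0,0,0],0.6],[[0,0,0],[0,0,0],0.6],[[0,0,0],[0,0,0],0.6],[[0,0,0],[0,0,0],0.6],[[0,0,0],[0,0,0],0.6],[[0,0,0],[0,0,0],0.6]]'

```text
time: 18.35
tool_pos: [528.4, 330.8, 97.7]
tcp_rot: [179.5, -0.1, 110.0]
ft_force: [-2.3, -1.1, -0.6]
finger_gap: 34.4
```

```bash
python3 go.py 524 329 330 110.4
```

```text
t 18.35 tcp [528.4 330.8  97.7] rot [ 1.795e+02 -1.000e-01  1.100e+02] F [-2.3 -1.1 -0.6] gap 34.4
shift in tool m [ 2.000e-04 -2.700e-03 -2.323e-01] turn [ 0.009 -0.002 -0.008] after-turn shift [-2.000e-04 -4.800e-03 -2.323e-01]
```

Emit:
carry_out --increments '[[[0,0,-0.02],[0.01,0,0],0.6],[[0,0,-0.03],[0,0,0],0.6],[[0,0,-0.03],[0,0,0],0.6],[[0,0,-0.03],[0,0,0],0.6],[[0,0,-0.03],[0,0,0],0.6],[[0,0,-0.03],[0,0,0],0.6],[[0,0,-0.03],[0,0,0],0.6],[[0,0,-0.03],[0,0,0],0.6]]'

```text
time: 19.15
tool_pos: [528.1, 329.4, 330.6]
tcp_rot: [-179.6, -0.0, 109.9]
ft_force: [-0.8, 0.0, -0.2]
finger_gap: 34.4
```

```bash
python3 go.py 463.4 83.1 330 110.4;python3 - <<'E'
from h import *
from bench import r
o=[]
for n in("scene","top"):
    s=r.snapshot(n); c=s["image"][100:240,270:420] if n=="scene" else s["image"][100:240,110:260]
    o.append(cv2.resize(c,None,fx=2.6,fy=2.6,interpolation=cv2.INTER_CUBIC))
cv2.imwrite("pics/p7.png",np.hstack(o))
E
```

```text
t 19.15 tcp [528.1 329.4 330.6] rot [-179.6   -0.   109.9] F [-0.8  0.  -0.2] gap 34.4
shift in tool m [-0.2095 -0.1447  0.0014] turn [-0.007 -0.001 -0.008] after-turn shift [-0.2083 -0.1465  0.0006]
```

View pics/p7.png

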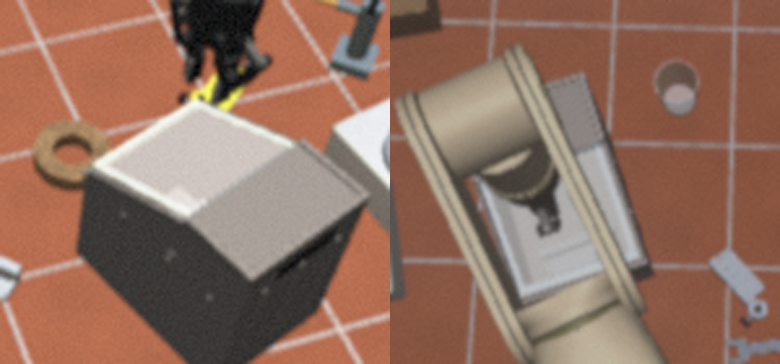

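The hand is empty, the flap is shut, and C is in. Now B at (463,83), yaw 44.

Emit:
carry_out --increments '[[[-0.041,-0.0285,0],[0,0,0],0],[[-0.041,-0.0285,0],[0,0,0],0],[[-0.041,-0.0285,0],[0,0,0],0],[[-0.041,-0.0285,0],[0,0,0],0],[[-0.03,-0.02,0],[0,0,0],0],[[0,0,0.01],[0,0,0.145],0],[[0,0,0.03],[0,0,0.145],0],[[0,0,0.03],[0,0,0.145],0],[[0,0,0.03],[0,0,0.145],0],[[0,0,0.03],[0,0,0.145],0],[[0,0,0.02],[0,0,0.145],0],[[0,0,0],[0,0,0.145],0]]'

```text
time: 20.45
tool_pos: [474.6, 94.5, 178.2]
tcp_rot: [179.3, -0.7, 50.3]
ft_force: [-0.4, -0.0, -0.5]
finger_gap: 85.7
```

```bash
python3 go.py 463.4 83.1 120 43.9
```

```text
t 20.45 tcp [474.6  94.5 178.2] rot [179.3  -0.7  50.3] F [-0.4 -0.  -0.5] gap 85.7
shift in tool m [-0.0166 -0.002   0.058 ] turn [ 0.011 -0.013  0.111] after-turn shift [-0.016   0.0005  0.0582]
```

Emit:
carry_out --increments '[[[-0.016,-0.002,0.02],[0.011,-0.013,0.111],0],[[0,0,0.03],[0,0,0],0],[[0,0,0.01],[0,0,0],0],[[0,0,0],[0,0,0],0]]'

```text
time: 20.85
tool_pos: [463.6, 82.9, 115.6]
tcp_rot: [179.9, -0.1, 43.3]
ft_force: [-0.4, 0.2, -0.5]
finger_gap: 85.4
```

```bash
python3 go.py 463.4 83.1 10 43.9
```

```text
t 20.85 tcp [463.6  82.9 115.6] rot [ 1.799e+02 -1.000e-01  4.330e+01] F [-0.4  0.2 -0.5] gap 85.4
shift in tool m [-0.0002 -0.0005  0.1056] turn [ 0.002 -0.001 -0.01 ] after-turn shift [-0.     -0.0003  0.1056]
```

Emit:
carry_out --increments '[[[0,0,0.02],[0,0,-0.01],0],[[0,0,0.03],[0,0,0],0],[[0,0,0.02],[0,0,0],0],[[0,0,0],[0,0,0],0]]'

```text
time: 21.25
tool_pos: [469.0, 83.5, 49.7]
tcp_rot: [179.5, -0.5, 44.1]
ft_force: [-1.0, 0.2, 0.2]
finger_gap: 85.7
```

```bash
python3 go.py 463.4 83.1 10 43.9
```

```text
t 21.25 tcp [469.   83.5  49.7] rot [179.5  -0.5  44.1] F [-1.   0.2  0.2] gap 85.7
shift in tool m [-0.0047 -0.0039  0.0397] turn [ 0.008 -0.008  0.003] after-turn shift [-0.0043 -0.0036  0.0397]
```

Emit:
carry_out --increments '[[[-0.004,-0.004,0.02],[0.008,-0.008,0.003],0],[[0,0,0.01],[0,0,0],0],[[0,0,0.007],[0,0,0],0],[[0,0,0],[0,0,0],0]]'

```text
time: 21.65
tool_pos: [469.1, 84.3, 18.1]
tcp_rot: [179.6, -0.4, 44.0]
ft_force: [0.0, 0.2, -0.6]
finger_gap: 85.6
```

```bash
python3 go.py 463.4 83.1 10 43.9
```

```text
t 21.65 tcp [469.1  84.3  18.1] rot [179.6  -0.4  44. ] F [ 0.   0.2 -0.6] gap 85.6
shift in tool m [-0.005  -0.0032  0.0081] turn [ 0.006 -0.007  0.002] after-turn shift [-0.005  -0.0031  0.0081]
```

Emit:
carry_out --increments '[[[-0.005,-0.003,0.006],[0.006,-0.007,0.002],0],[[0,0,0.002],[0,0,0],0],[[0,0,0],[0,0,0],0]]'

```text
time: 21.95
tool_pos: [465.2, 83.0, 12.0]
tcp_rot: [179.9, -0.2, 43.9]
ft_force: [-0.5, 1.2, 0.2]
finger_gap: 85.4
```

```bash
python3 go.py 463.4 83.1 10 43.9
```

```text
t 21.95 tcp [465.2  83.   12. ] rot [179.9  -0.2  43.9] F [-0.5  1.2  0.2] gap 85.4
shift in tool m [-0.0012 -0.0013  0.002 ] turn [ 0.002 -0.003 -0.   ] after-turn shift [-0.0012 -0.0013  0.002 ]
```

Emit:
carry_out --increments '[[[-0.001,-0.001,0.002],[0.002,-0.003,0],1],[[0,0,0],[0,0,0],1],[[0,0,0],[0,0,0],1],[[0,0,0],[0,0,0],1],[[0,0,0],[0,0,0],1],[[0,0,0],[0,0,0],1],[[0,0,0],[0,0,0],1],[[0,0,0],[0,0,0],1],[[0,0,0],[0,0,0],1],[[0,0,-0.01],[0,0,0],1],[[0,0,-0.03],[0,0,0],1],[[0,0,-0.04],[0,0,0],1]]'

```text
time: 23.15
tool_pos: [458.0, 82.7, 86.7]
tcp_rot: [-179.5, 0.6, 43.9]
ft_force: [1.2, 0.9, -2.1]
finger_gap: 12.2
```

Emit:
carry_out --increments '[[[0,0,-0.045],[0,0,0],1],[[0,0,-0.045],[0,0,-0.1],1],[[0,0,-0.045],[0,0,-0.13],1],[[0,0,-0.045],[0,0,-0.13],1],[[0,0,-0.04],[0,0,-0.13],1],[[0,0,0],[0,0,-0.13],1],[[0,0,0],[0,0,-0.13],1],[[0,0,0],[0,0,0],1]]'

```text
time: 23.95
tool_pos: [459.3, 83.0, 327.3]
tcp_rot: [-179.8, 0.0, 88.5]
ft_force: [-0.0, 0.6, -1.9]
finger_gap: 12.5
```

```bash
python3 go.py 515 -369 330 86.8;python3 - <<'E'
from h import *
from bench import r
s=r.snapshot("scene"); cv2.imwrite("pics/s8.png",s["image"])
E
```

```text
t 23.95 tcp [459.3  83.  327.3] rot [-179.8    0.    88.5] F [-0.   0.6 -1.9] gap 12.5
shift in tool m [-0.4504  0.0673 -0.0026] turn [-0.003  0.001  0.03 ] after-turn shift [-0.4482  0.0809 -0.0027]
```

View pics/s8.png

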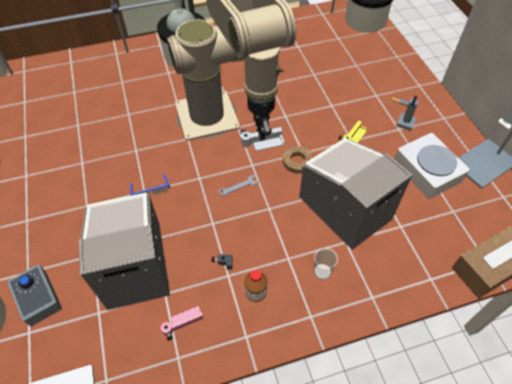

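B is held at (262,138), and the bench is otherwise unchanged. Carrying it to the right bin.

Emit:
carry_out --increments '[[[-0.045,0.0075,-0.005],[0,0,0.03],1],[[-0.045,0.008,0],[0,0,0],1],[[-0.045,0.008,0],[0,0,0],1],[[-0.045,0.008,0],[0,0,0],1],[[-0.045,0.008,0],[0,0,0],1],[[-0.045,0.008,0],[0,0,0],1],[[-0.045,0.008,0],[0,0,0],1],[[-0.045,0.008,0],[0,0,0],1],[[-0.045,0.008,0],[0,0,0],1],[[-0.02,0.004,0],[0,0,0],1],[[0,0,0],[0,0,0],1]]'

```text
time: 25.1
tool_pos: [498.6, -359.3, 321.1]
tcp_rot: [-178.9, -0.4, 84.0]
ft_force: [-0.4, 1.5, -2.2]
finger_gap: 12.3
```

```bash
python3 go.py 515 -369 300 86.8
```

```text
t 25.1 tcp [ 498.6 -359.3  321.1] rot [-178.9   -0.4   84. ] F [-0.4  1.5 -2.2] gap 12.3
shift in tool m [-0.0081  0.0177  0.0208] turn [-0.018 -0.008 -0.049] after-turn shift [-0.0088  0.0169  0.0211]
```

Emit:
carry_out --increments '[[[-0.0085,0.017,0.01],[-0.018,-0.008,-0.049],1],[[0,0,0.008],[0,0,0],1],[[0,0,0],[0,0,0],1]]'

```text
time: 25.4
tool_pos: [513.4, -368.2, 299.8]
tcp_rot: [-179.7, -0.2, 86.3]
ft_force: [0.0, -0.8, -2.8]
finger_gap: 12.1
```

```bash
python3 go.py 515 -369 84 86.8;python3 - <<'E'
from h import *
from bench import r
s=r.snapshot("scene"); cv2.imwrite("pics/s9.png",cv2.resize(s["image"][140:320,60:220],None,fx=3.3,fy=3.3,interpolation=cv2.INTER_CUBIC))
E
```

```text
t 25.4 tcp [ 513.4 -368.2  299.8] rot [-179.7   -0.2   86.3] F [ 0.  -0.8 -2.8] gap 12.1
shift in tool m [-0.0015  0.0026  0.2158] turn [-0.005 -0.004 -0.009] after-turn shift [-0.0007  0.0016  0.2158]
```

View pics/s9.png

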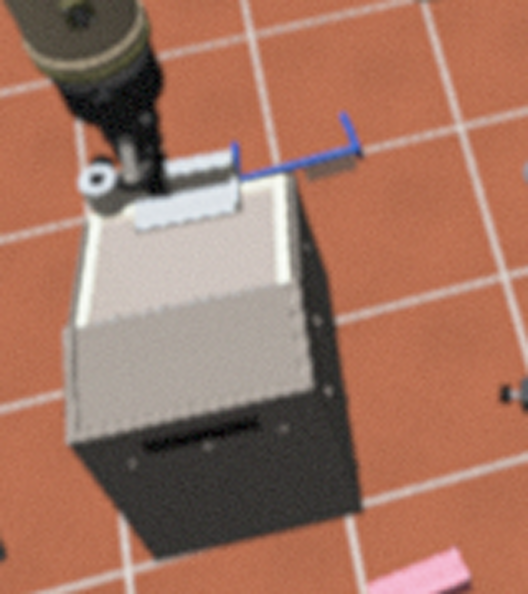

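The bracket is centred over the right bin's mouth, collar on the picture's left, ledge to the rear. Going in.

Emit:
carry_out --increments '[[[0,0.001,0.02],[-0.005,-0.004,-0.008],1],[[0,0,0.02],[0,0,0],1],[[0,0,0.02],[0,0,0],1],[[0,0,0.02],[0,0,0],1],[[0,0,0.02],[0,0,0],1],[[0,0,0.01],[0,0,0],1],[[0,0,0],[0,0,0],1]]'

```text
time: 26.15
tool_pos: [515.3, -362.9, 194.0]
tcp_rot: [179.7, 0.2, 86.5]
ft_force: [-1.5, 0.5, -1.9]
finger_gap: 12.2
```

```bash
python3 go.py 515 -369 84 86.8
```

```text
t 26.15 tcp [ 515.3 -362.9  194. ] rot [179.7   0.2  86.5] F [-1.5  0.5 -1.9] gap 12.2
shift in tool m [-0.0057 -0.0005  0.11  ] turn [ 0.005  0.004 -0.006] after-turn shift [-6.1e-03  1.0e-04  1.1e-01]
```

Emit:
carry_out --increments '[[[-0.006,0,0.02],[0.005,0.004,-0.005],1],[[0,0,0.025],[0,0,0],1],[[0,0,0.025],[0,0,0],1],[[0,0,0.02],[0,0,0],1],[[0,0,0],[0,0,0],1]]'

```text
time: 26.65
tool_pos: [516.9, -371.8, 103.8]
tcp_rot: [179.7, 0.2, 86.7]
ft_force: [-0.7, 0.3, -3.0]
finger_gap: 12.5
```

```bash
python3 go.py 515 -369 86 86.8
```

```text
t 26.65 tcp [ 516.9 -371.8  103.8] rot [179.7   0.2  86.7] F [-0.7  0.3 -3. ] gap 12.5
shift in tool m [ 0.0027 -0.0021  0.0177] turn [ 0.005  0.004 -0.001] after-turn shift [ 0.0027 -0.002   0.0178]
```

Emit:
carry_out --increments '[[[0.002,-0.002,0.018],[0.005,0.004,0],1],[[0,0,0],[0,0,0],1],[[0,0,0],[0,0,0],1],[[0,0,0],[0,0,0],0.6],[[0,0,0],[0,0,0],0.6],[[0,0,0],[0,0,0],0.6],[[0,0,0],[0,0,0],0.6],[[0,0,0],[0,0,0],0.6],[[0,0,0],[0,0,0],0.6],[[0,0,0],[0,0,0],0.6]]'

```text
time: 27.65
tool_pos: [517.2, -372.6, 90.5]
tcp_rot: [179.7, 0.3, 86.7]
ft_force: [-3.4, 0.0, -0.5]
finger_gap: 34.4
```

```bash
python3 go.py 515 -369 330 86.8
```

```text
t 27.65 tcp [ 517.2 -372.6   90.5] rot [179.7   0.3  86.7] F [-3.4  0.  -0.5] gap 34.4
shift in tool m [ 0.0023 -0.0012 -0.2395] turn [ 0.005  0.005 -0.002] after-turn shift [ 0.0035 -0.0024 -0.2395]
```

Emit:
carry_out --increments '[[[0,0,-0.02],[0.005,0.005,0],0.6],[[0,0,-0.03],[0,0,0],0.6],[[0,0,-0.03],[0,0,0],0.6],[[0,0,-0.03],[0,0,0],0.6],[[0,0,-0.03],[0,0,0],0.6],[[0,0,-0.03],[0,0,0],0.6],[[0,0,-0.03],[0,0,0],0.6],[[0,0,-0.03],[0,0,0],0.6],[[0,0,0],[0,0,0],0.6]]'

```text
time: 28.55
tool_pos: [518.3, -371.8, 329.4]
tcp_rot: [179.8, -0.0, 86.8]
ft_force: [0.2, -0.3, 1.9]
finger_gap: 34.1
```

Emit:
carry_out --increments '[[[0.03,-0.01,0],[0,0,0],0.6],[[0.04,-0.01,0],[0,0,0],0.6],[[0.04,-0.01,0],[0,0,0],0.6],[[0.04,-0.01,0],[0,0,0],0.6],[[0.04,-0.01,0],[0,0,0],0.6],[[0.04,-0.01,0],[0,0,0],0.6],[[0.04,-0.01,0],[0,0,0],0.6],[[0.04,-0.01,0],[0,0,0],0.6],[[0.03,0,0],[0,0,0],0.6],[[0,0,0],[0,0,0],0.6]]'

```text
time: 29.55
tool_pos: [456.5, -16.1, 325.1]
tcp_rot: [179.4, -0.1, 86.7]
ft_force: [0.2, -0.6, 1.2]
finger_gap: 34.5
```

```bash
python3 go.py 515 -369 330 86.8;python3 - <<'E'
from h import *
from bench import r
for n in("scene","top"):
    s=r.snapshot(n); cv2.imwrite(f"pics/{n}10.png",s["image"])
    if n=="top":
        L=s["image"][125:225,130:215];R=s["image"][125:225,325:410]
        cv2.imwrite("pics/bins10.png",cv2.resize(np.hstack([L,R]),None,fx=4.5,fy=4.5,interpolation=cv2.INTER_CUBIC))
    a=load(n)["image"]; d=cv2.absdiff(a,s["image"]).max(2); cv2.imwrite(f"pics/d{n}.png",(d>40).astype(np.uint8)*255)
E
```

```text
t 29.55 tcp [456.5 -16.1 325.1] rot [ 1.794e+02 -1.000e-01  8.670e+01] F [ 0.2 -0.6  1.2] gap 34.5
shift in tool m [-0.3489  0.0786 -0.0047] turn [ 0.01  -0.002 -0.002] after-turn shift [-0.3491  0.0781 -0.0049]
```

View pics/scene10.png

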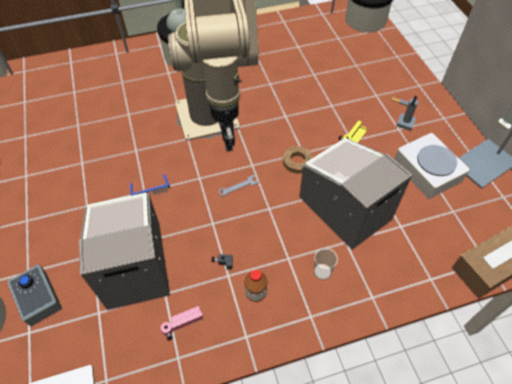

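View pics/bins10.png

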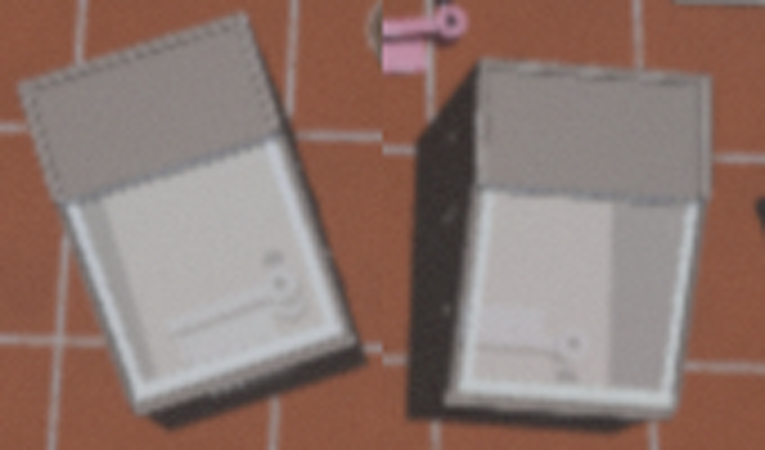

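View pics/dscene.png

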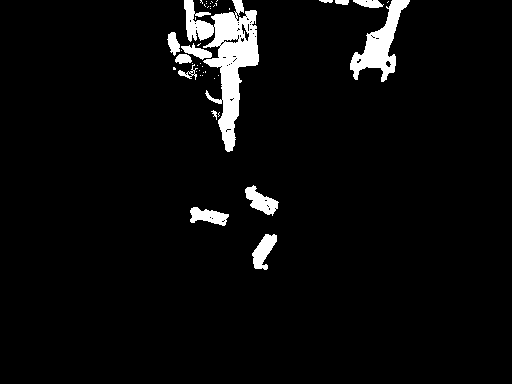

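Through the shut flaps, one bracket shows in the right bin and a bracket with a second collar outline behind it in the left. The scene difference shows only the arm and the three removed brackets, so nothing else moved and both flaps look as they did at the start.

Run:
```python
from bench import r
print(r.hand_in(), r.sense()["time"])
```

```text
the job is handed in; nothing more can be done
the job is handed in; nothing more can be done
```

All three brackets are put away: the two left-hand ones in the left bin and the right-hand one in the right bin. Each was lowered through the flap and let go with its underside about 80–90 mm above the bin's underside. The job was handed in at about 30 s of the 72 s allowed.

**Last checks:**
- **Flaps and bystanders:** the before/after scene picture differs only at the arm and where the three brackets had lain. Nothing else had moved, and both flaps look shut.
- **In the bins:** the right bin's clear flap shows one bracket on the floor. The left bin's shows one bracket with what looks like the second's collar beneath it. I saw both left-hand brackets go in, but the second is only partly visible.
- **Gripper:** it was empty and clear of everything, over the middle of the bench.

**Readings that disagreed:** the finger gap read about 12 mm on the 14 mm bars, yet the grip held every time. One predicted collar position did not match what I had first taken for the collar in the top view, but the scene view confirmed it to about 3 pixels.

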